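Level the parcel scale

ROBOT

A 6-joint arm with a two-finger parallel gripper is mounted at the origin on a cart in front of the work surface, level with it; the furniture and walls round the work are solid. World frame = base frame: x ahead of the robot, y to its left, z up, the work surface at z = 0. Lengths are in mm, angles in degrees, forces in N, time in s.
With the tool pointing down it reaches from about 300 to 850 mm from the base axis. Payload 4.2 kg.
Tool frame: the origin (TCP) lies midway between the tips of the shut fingers; the grasp point (between the pads) lies 19 mm behind it; z points along the fingers, y is the line along which they close (so a half turn about z gives the same grasp; the last joint's range is limited). The gripper opens to 91 mm and grips with 3 to 60 N. Pads are 32 mm wide; open, the fingers measure 118 mm over their backs; the gripper's body (76 mm by 178 mm) begins 60 mm behind the grasp point.
Start: joints at [63.255, 18.312, 89.639, -0, 72.044, -1.146], TCP at [248.452, 518.57, 213.976] pointing down, gripper open.
Joint ranges: [-177.97, 177.97], [-48.28, 115.42], [12.27, 149.76], [-77.06, 257.06], [2.81, 150.46], [-146.56, 146.56]. Speed limits (degrees/s): [147.25, 147.25, 180, 180, 180, 180].

INTERFACE

Orientations are given as [roll, pitch, yaw] about the fixed x, y, z axes, in that order (R = Rz(yaw) Ry(pitch) Rx(roll)).
In Python, from workcell import env gives the robot as it stands.
- The arm moves only by the shell command python3 -m jog 'ROWS' [FORCE]. ROWS is a JSON object of lists of equal length, an entry for each row: "jaw": the finger opening in mm, from 0 to 91.2; "slide": the shift along the tool's x, y, z in units of 30 mm (1.0 is 30 mm), a list of three; "spin": the turn about the tool's z in units of 8 degrees (1.0 is 8 degrees). In form: {"jaw": [jaw, ...], "slide": [[dx, dy, dz], ...], "spin": [spin, ...]}. A call has 1 to 10 rows; each row shifts and turns the commanded pose from where the row before left it, along the tool's axes as they then stand; what a row does not reach is not made up. A row lasts 1/10 s, in which the tool goes at most 50 mm and 8.59 degrees, less where a joint would pass 70% of its speed; a pose out of reach is approached as far as the arm can. A call is refused whole if a number of a shift passes 1 or a number of a turn 1, either way. A call with a gripper value outside its range is refused whole. The fingers move at their own pace and stop on an object; FORCE is the grip in N (left out, the last holds). Time passes only in rows, so rows that do not move let the fingers close. It gives the time, the measured TCP pose, the force, the opening and the grip force at its end, in the units of the state.
- env.state(): the state, without advancing time (a new reading comes with each control period).
- env.grab_frame(name): name is "scene" or "top" or "wrist"; returns the picture (400x640x3 uint8, red, green, blue); there is no depth.
- env.camera_model(name): a dict with "fx", "fy", "cx", "cy" (pixels), "D" ([k1, k2, p1, p2, k3] as OpenCV has them; the pictures are not rectified), "camera_from_world" (4x4, takes a point from world to camera coordinates). Camera axes: x right, y up, looking along -z (the intrinsics and any distortion apply to the point x, -y, -z); pixel columns grow to the right and rows downward; lengths in mm; the calibration is good to about 2 mm. A picture is of the moment at which its call begins: read the wrist's pose just before it. camera_model takes no time and is no camera call; for the wrist camera it gives the pose at the moment of the call.
- env.job_done(): hands the job in; it is judged then, once.
The state is a dict: "time_s": time; "qpos": joint angles; "qvel": joint speeds; "effort": joint torques, N m; "ee_pos": TCP position; "ee_rot": TCP orientation; "force": force on the tool from outside, world axes, zero at the start; "torque": the same for the moment, N m; "gripper_width": finger opening in mm; "gripper_force": force on a finger pad.
Only numpy, scipy, OpenCV 4.12 (cv2) and the standard library are available. Lean on these libraries where they do the work, as an engineer would, in place of code of your own. Each camera call takes 0.05 s, during which the arm holds its last target. There are 200 camera calls.

TASK

Level the parcel scale: first turn the selector on its console clockwise to the padlock mark, so that the weighing pan is drawn down on its rests and locked, and only then stand the spirit level upright on the pan, well inside the pan's edges and along its long side (pointing at the levelling foot), and let go of it until its bubble has settled. Turn the knurled knob of the levelling foot until the bubble rests between the two lines of the vial, then press the level down on the pan with a steady push of about 10 N, the bubble still between the lines, and finish while holding that push: the robot keeps pressing, nothing is let go, so that a colleague can tighten the foot's lock nut. Do not shove the scale across the desk or disturb the bottle, the note pad and the hex key.

Things in the scene. Friction and masses are not known exactly. Their poses are not given: they have to be found in the camera images.
- scale: Grey parcel scale, 3.7 kg, loose on the desk mat. Casing 140 x 200 mm and flush console in front of it, reaching to x = -118 mm; top 48 mm up. Origin on the desk under the casing's middle; x away from the console, y (pan's long side) away from the levelling foot, z up. Stands on plain feet at (-85, 85), (55, 85) mm and the levelling foot at (-20, -155) mm, 240 mm from the tilting line.
- scale_pan: Weighing pan: flat steel plate 114 x 190 mm (x, y of the scale), 4 mm thick, centred at (8, 0) mm in the scale's frame, top 62 mm above the scale's origin; turning the selector to the padlock lowers it (3 mm over the full 1.3 rad). Origin and axes as scale apart from that drop.
- pan_mid (a point): Point fixed to the scale where the middle of the pan's top is with the selector at 0; when locked, the pan's top lies 3 mm lower. Axes as scale.
- lock (a joint): Angle of the selector, rad, growing clockwise seen from above. Three detents: 0 = weighing mark (left, a small scale sign), 0.65 = off (middle, a ring), 1.3 = padlock mark (right). It starts at either of the first two. Between detents a spring resists with up to 0.05 N m, then pulls on to the next. Set means above 1.15.
- lock_grip (a point): Selector at (-92, -62) mm in the scale's frame: black disc of 37 mm with an upright bar grip 36 mm long, 10.5 mm thick, 17 mm above the disc. Point on the axis at the top of the bar, 72 mm above the desk, 24 mm above the console; z up, x along the bar towards its white pointer line (turns with the knob). Grip across the bar.
- foot_grip (a point): Top centre of the levelling foot's black knurled knob, 35 mm across, 19 mm tall, top about 69 mm up, underside 14 mm above its lug; z up. Clockwise from above raises this end, 1.27 mm per rad (8 mm a turn), and moves the bubble of a level along the pan 3.7 mm per rad towards the foot; it can turn 4 rad further. Friction 0.06 N m. At first this end is 1 to 4 mm low.
- level: Pocket spirit level, 160 mm long (x), 22 mm wide (y; 24 mm over its black end caps), 34 mm tall (z), up to 0.27 kg; starts upright on the bare desk left of the scale, 3 mm below the mat; from 0.3 m up a leg of the upturned chair leans out between it and the scale. Origin at the centre of its underside. Pinch it across the 22 mm width in the middle. Either end may point at the foot.
- level_top (a point): Middle of the level's top, 34 mm above its origin, axes as level. The window with the vial reaches 28 mm either way along x; from there to the ends at 80 mm the top is flat metal to press on.
- bubble (a joint): Place of the bubble (12 mm long, pale) along the vial, m, from the middle, positive along the level's x. It runs to the higher end, 0.7 mm per mrad of slope, at most 13 mm, and takes about 1.5 s to settle. Two black rings 15 mm apart on the greenish vial: the bubble is between them within 1.5 mm of the middle.
- gel_bottle: Clear hand-gel bottle with a black cap, 47 mm across, 160 mm tall, standing on the mat's left part, beyond the level; origin under its centre. Leave it alone.
- sticky_pad: Blue pad of sticky notes, 47 mm, at the right, beyond the levelling foot; origin under its centre. Leave it alone.
- hex_key: Steel hex key, 87 x 28 x 5 mm, lying near the desk's edge to the right of the scale; origin under its centre. Leave it alone.

How it is judged (in metres and radians):
On the way, in this order (a step that is already met when the one before it is completed fails the run):
1. the selector stands at the padlock mark (value of joint lock above 1.15 rad), for 0.2 s.
2. the level stands on the locked pan along its long side, let go of (value of joint lock above 1.15 rad and contact force between level and scale_pan above 0.5 N and angle between level's own z axis and vertical below 0.08 rad and angle between the x axis of level and the y axis of scale, either way round below 0.17 rad and x of level in the frame of pan_mid between -0.04 and 0.04 m and y of level in the frame of pan_mid between -0.03 and 0.03 m and contact force between the fingers and level below 0.1 N), for 1 s.
3. the bubble has come to rest between the lines (value of joint lock above 1.15 rad and contact force between level and scale_pan above 0.5 N and angle between level's own z axis and vertical below 0.08 rad and angle between the x axis of level and the y axis of scale, either way round below 0.17 rad and x of level in the frame of pan_mid between -0.04 and 0.04 m and y of level in the frame of pan_mid between -0.03 and 0.03 m and value of joint bubble between -0.0015 and 0.0015 m), for 0.5 s.
At the end, for the whole second after the job is handed in: Robot presses the level on the pan: fingers on it with over 3 N, 5 to 30 N between level and pan; bubble within 1.5 mm of the middle; selector above 1.15 rad; level upright, within 10 degrees of the long side, its middle within 40 mm (across) and 30 mm (along) of the pan's middle (all of step 3 and contact force between the fingers and level above 3 N and contact force between level and scale_pan between 5 and 30 N); the arm keeps its last pose, push and grip.
It fails at once if the level is put on the pan before the pan is locked (contact force between level and scale_pan above 0.5 N and value of joint lock below 1 rad).
It fails at once if the level is pressed harder than 80 N (contact force between level and scale_pan above 80 N).
It fails at once if the scale is shoved more than 40 mm (distance of scale from where it was at the start of the episode above 0.04 m).
It fails at once if a bystander is disturbed (distance of any of gel_bottle, sticky_pad, hex_key from where it was at the start of the episode above 0.025 m or angle between gel_bottle's own z axis and vertical above 0.3 rad).
It also fails if it takes over 72 s, if anything falls off the work surface, if the arm or the gripper's body presses on something with over 40 N, if the wrist force passes 120 N, or if a joint passes its speed limit or range.

## Working session

There is one attempt and no reset: what is moved stays moved. The work goes in short steps, Python scripts to look and compute and a shell command to move; the robot and the scene stay as the last step left them, time stands still between calls to the robot, and variables do not carry over. Pictures are saved under pics/ and viewed, at most 13 in all, crops included, and the job is handed in when it is done.

```bash
ls; mkdir -p pics
cat > h.py <<'E'
import numpy as np, cv2
from workcell import env
def snap(n,f):
    s=env.state(); m=env.camera_model(n); im=env.grab_frame(n)[:,:,::-1].copy(); cv2.imwrite('pics/'+f+'.png',im); np.savez('pics/'+f+'.npz',fx=m['fx'],fy=m['fy'],cx=m['cx'],cy=m['cy'],D=m['D'],T=m['camera_from_world']); return im,m
def load(f):
    return cv2.imread('pics/'+f+'.png'),dict(np.load('pics/'+f+'.npz'))
def K(m): return np.array([[m['fx'],0,m['cx']],[0,m['fy'],m['cy']],[0,0,1.]],float)
def ray(m,p):
    u=cv2.undistortPoints(np.array(p,float).reshape(-1,1,2),K(m),np.array(m['D'],float)).reshape(-1,2)
    T=np.array(m['T'] if 'T' in m else m['camera_from_world']); R=T[:3,:3]
    d=np.c_[u[:,0],-u[:,1],-np.ones(len(u))]@R
    return -R.T@T[:3,3],d
def onz(m,p,z):
    o,d=ray(m,p); return o+d*((z-o[2])/d[:,2])[:,None]
def proj(m,P):
    T=np.array(m['T'] if 'T' in m else m['camera_from_world']); c=np.atleast_2d(P)@T[:3,:3].T+T[:3,3]
    c=c*[1,-1,-1]
    return cv2.projectPoints(c,np.zeros(3),np.zeros(3),K(m),np.array(m['D'],float))[0].reshape(-1,2)
E
python3 - <<'E'
from h import *
a,_=snap('top','top0'); b,_=snap('scene','scene0'); c,m=snap('wrist','w0')
for n in('top','scene','wrist'):
    q=env.camera_model(n); T=np.array(q['camera_from_world']); print(n,q['fx'],-T[:3,:3].T@T[:3,3],-T[2,:3])
s=env.state(); print(s)
cv2.imwrite('pics/all.png',cv2.resize(np.vstack([np.hstack([a,b])]),(800,250)))
E
```

```text
pics
top 436.22473396582427 [ 440.19993461   88.05007427 1017.69357811] [ 0.09720325  0.00138477 -0.99526359]
scene 403.1881225836959 [ 141.20301257 -632.69881495  630.71139034] [ 0.37114429  0.7176604  -0.58924992]
wrist 307.74717366898307 [172.01168119 553.44115475 384.71458257] [ 0.26669901 -0.12953401 -0.95503538]
{'time_s': 0.15, 'qpos': array([ 6.32547992e+01,  1.83437023e+01,  8.96883001e+01, -2.75253884e-03,
        7.20437993e+01, -1.14553980e+00]), 'qvel': array([-0.0475497 ,  0.03515874, -0.22894488,  0.02081539, -0.02442956,
       -0.04847277]), 'effort': array([-5.52674101e-04, -4.12771118e+01, -2.32155865e+01,  7.28194602e-02,
        4.32880735e-02, -9.97184475e-05]), 'ee_pos': array([248.29298033, 518.22704652, 213.32254188]), 'ee_rot': array([-1.79924161e+02,  1.10138678e-03,  1.54401190e+02]), 'force': array([-0.26766468,  0.69667466,  0.69011861]), 'torque': array([ 0.00929463,  0.02798754, -0.02519617]), 'gripper_force': 0.0, 'gripper_width': 91.36023060732352}
```

View pics/top0.png

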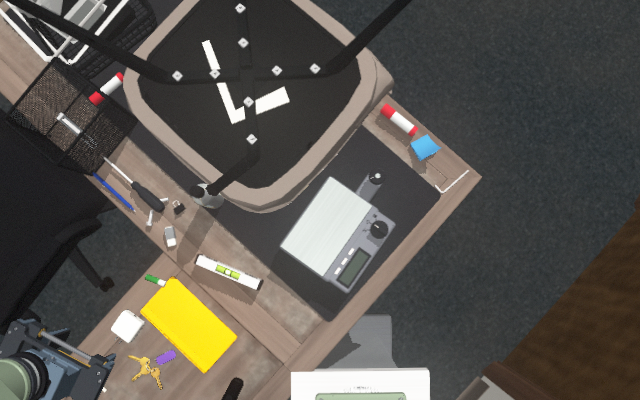

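View pics/scene0.png

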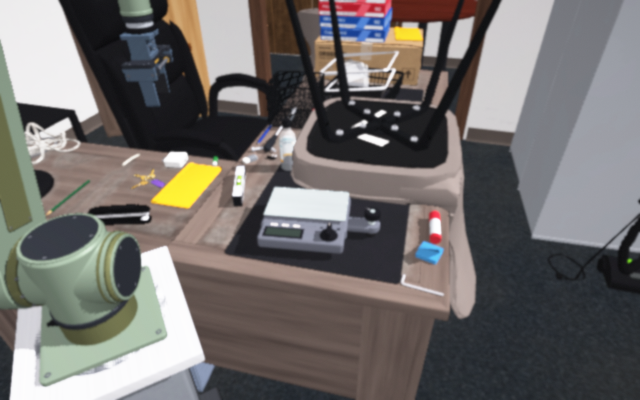

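Run:
```python
from h import *
im,m=load('top0')
P=lambda l,z:onz(m,l,z).round(0).tolist()
print('level',P([[195,255],[262,288],[228,271]],31))
print('casing corners',P([[328,178],[281,248],[330,280],[376,213]],59))
print('lock',P([[378,230]],65),'foot',P([[376,177]],69),'bottle',P([[207,195],[200,188]],0), 'bottlecap',P([[200,190]],160))
print('pad',P([[425,148]],5),'hex',P([[440,190],[468,170]],0))
print('image axes',P([[320,200],[420,200],[320,100]],0))
c=cv2.resize(im[160:300,180:400],None,fx=3.6,fy=3.6,interpolation=cv2.INTER_CUBIC); cv2.imwrite('pics/topc.png',c)
```

```text
level [[417.0, 371.0, 31.0], [343.0, 218.0, 31.0], [381.0, 295.0, 31.0]]
casing corners [[586.0, 69.0, 59.0], [432.0, 173.0, 59.0], [362.0, 67.0, 59.0], [507.0, -36.0, 59.0]]
lock [[470.0, -39.0, 65.0]] foot [[586.0, -36.0, 69.0]] bottle [[556.0, 354.0, 0.0], [573.0, 371.0, 0.0]] bottlecap [[548.0, 326.0, 160.0]]
pad [[665.0, -162.0, 5.0]] hex [[565.0, -196.0, 0.0], [612.0, -265.0, 0.0]]
image axes [[543.0, 87.0, 0.0], [541.0, -148.0, 0.0], [785.0, 86.0, 0.0]]
```

View pics/topc.png

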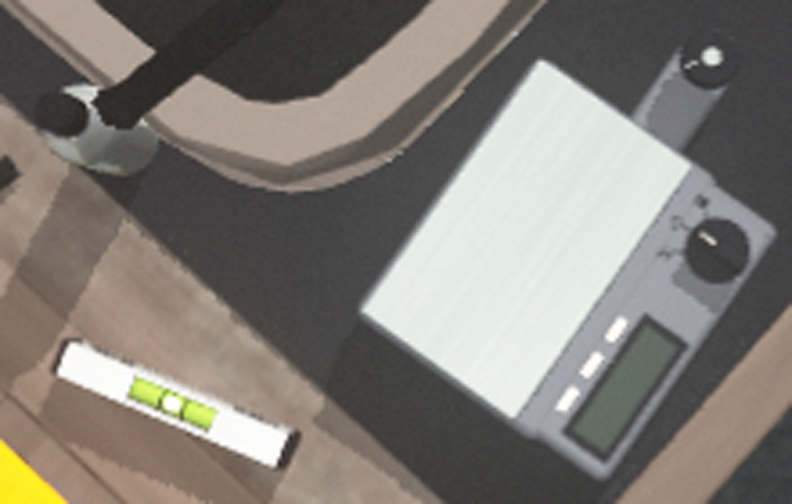

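View pics/w0.png

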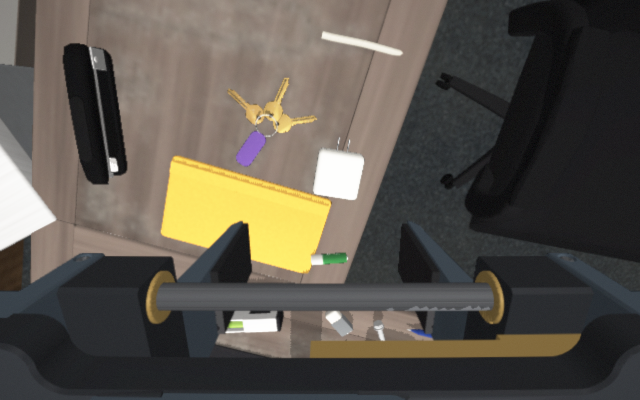

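Top view: the level lies at px (195,255)–(262,288), the pan's corners are at about (330,177), (280,246), (324,276) and (372,206). The selector is at (379,229) with its pointer at the ring (off), the knob is at (377,176), and the bottle is under the leg tip at about (210,195). The wrist view shows only the left part of the desk. Next I'll refine these by masks.

```bash
python3 - <<'E'
from h import *
im,m=load('top0'); hsv=cv2.cvtColor(im,cv2.COLOR_BGR2HSV)
def big(mask,x0,y0,x1,y1):
    k=np.zeros_like(mask); k[y0:y1,x0:x1]=mask[y0:y1,x0:x1]
    c=max(cv2.findContours(k,0,1)[0],key=cv2.contourArea); return c.reshape(-1,2)
def rect(c,z):
    p=onz(m,c,z)[:,:2].astype(np.float32); r=cv2.minAreaRect(p); return r
# pan & casing
for th in(175,190,200):
    c=big(cv2.inRange(im,(th,th,th),(255,255,255)),270,165,385,290); print('pan',th,rect(c,62),len(c))
c=big(cv2.inRange(im,(175,175,175),(255,255,255))|cv2.inRange(hsv,(25,80,80),(50,255,255)),185,245,272,300); print('level',rect(c,31))
g=cv2.inRange(hsv,(30,100,100),(50,255,255)); c=big(g,200,255,262,290); print('vial',rect(c,30))
dark=cv2.inRange(im,(0,0,0),(48,48,48))
for n,(x0,y0,x1,y1),z in(('lock',(367,217,391,243),60),('foot',(367,165,387,186),69)):
    for t in(35,45,55):
        d=cv2.inRange(cv2.cvtColor(im,6),0,t); c=big(d,x0,y0,x1,y1); (cx,cy),r=cv2.minEnclosingCircle(c); print(n,t,(cx,cy),r,onz(m,[[cx,cy]],z)[0].round(1), r*950/436)
# marks on console z=48, pointer z=72
L=lambda p,z:onz(m,[[180+p[0]/3.6,160+p[1]/3.6]],z)[0].round(1)
print('marks',L((665,255),48),L((678,222),48),L((703,200),48),'ptr ends',L((701,234),72),L((714,243),72))
# seat corner heights and leg
ms=load('scene0')[1]
for z in(0,50,100,150,200): 
    print(z,'seat corner',L((290,190),z),proj(ms,L((290,190),z)).round(0),'seat right',onz(m,[[392,80]],z)[0].round(0),proj(ms,onz(m,[[392,80]],z)).round(0),'edge nr pan',L((520,40),z),proj(ms,L((520,40),z)).round())
for z in(300,350,400,450,500,600,700): print(z,'legtip',L((105,110),z),proj(ms,L((105,110),z)).round(0))
E
python3 -c "
import cv2
i=cv2.imread('pics/scene0.png')[0:280,230:500];cv2.imwrite('pics/sc.png',cv2.resize(i,None,fx=2.1,fy=2.1,interpolation=2))"
```

```text
pan 175 ((480.3348388671875, 74.3846435546875), (113.58448028564453, 189.0933074951172), 54.322513580322266) 223
pan 190 ((480.40936279296875, 74.4098129272461), (113.28932189941406, 188.6331024169922), 54.31842803955078) 221
pan 200 ((480.20977783203125, 74.35121154785156), (112.11730194091797, 187.6422882080078), 54.1927490234375) 220
level ((380.1880798339844, 296.64361572265625), (149.13990783691406, 25.34105682373047), 67.26765441894531)
vial ((379.1513977050781, 296.7323913574219), (54.27077102661133, 12.747889518737793), 67.41687774658203)Traceback (most recent call last):
  File "<stdin>", line 16, in <module>
  File "<stdin>", line 5, in big
ValueError: max() iterable argument is empty
```

View pics/sc.png

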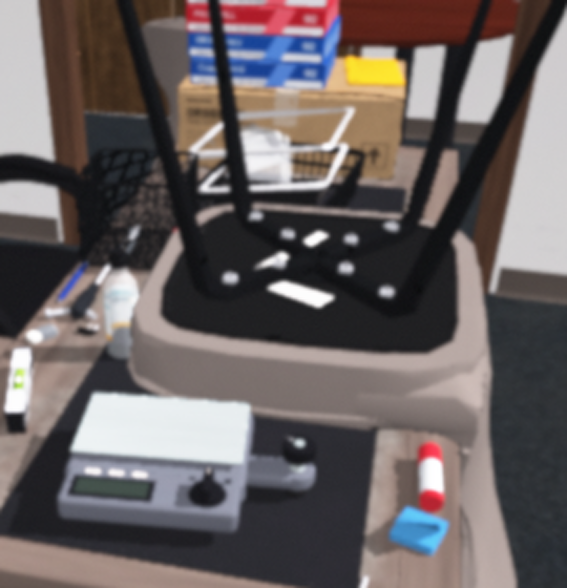

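Run:
```python
from h import *
im,m=load('top0'); g=cv2.cvtColor(im,cv2.COLOR_BGR2GRAY)
print(g[217:243:3,365:393:2]); print(g[165:188:3,364:390:2])
for n,(x0,y0,x1,y1),z in(('lock',(366,215,393,245),62),('foot',(365,165,388,187),67)):
    for t in(50,60,70):
        k=np.zeros_like(g); k[y0:y1,x0:x1]=(g[y0:y1,x0:x1]<t)*255
        cs=cv2.findContours(k,0,1)[0]
        if not cs: continue
        c=max(cs,key=cv2.contourArea); (cx,cy),r=cv2.minEnclosingCircle(c); print(n,t,(cx,cy),r,onz(m,[[cx,cy]],z)[0].round(1), r*950/436)
L=lambda p,z:onz(m,[[180+p[0]/3.6,160+p[1]/3.6]],z)[0].round(1)
print('marks',L((665,255),48),L((678,222),48),L((703,200),48),'ptr ends',L((701,234),72),L((714,243),72))
ms=load('scene0')[1]
o=lambda P:(((proj(ms,P)-[230,0])*2.1).round(0)).tolist()
for z in(0,50,100,150,200): 
    print(z,'seat corner',L((290,190),z),o(L((290,190),z)),'right',onz(m,[[392,80]],z)[0].round(0),o(onz(m,[[392,80]],z)),'edge',L((520,40),z),o(L((520,40),z)))
for z in(300,400,500,600,700): print(z,'legtip',L((105,110),z),o(L((105,110),z)),L((230,10),z),o(L((230,10),z)))
```

```text
[[144 162 162 158 151 105 161 161 162 159 152 105  70  68]
 [163 119 145 162 163 137 121 119 142 155 158 159 155 110]
 [162 120 145 124  67  69  67  71  68  70  92 156 159 157]
 [160 164 162  78  64  95 197  69  67  70  67  92 162 158]
 [151 136 117  66  64  63  63  66  69  70  65  66 157 131]
 [152 163 144  68  67  64  65  61  61  69  69  78 130  73]
 [165 145 123 111  68  65  66  62  62  57  64 123  72  70]
 [163 126 124 124 124 114  80  78  86 109 129  72  69  67]
 [163 163 162 130 124 124 120 121 120 129  73  68  69  70]]
[[ 65  67  66  67  65  67  65  63  67  65  67  63  66]
 [ 67  67  68  65  66  62  66  72  70  67  66  66  69]
 [ 66  69  64  68  64  65  65  65  64  65  68  68  65]
 [ 67  67  87  59  63  66 214 226 110  67  63  67  66]
 [ 70 133 124  72 163  71 187 221  83  65  64  65  66]
 [135 139 113  69  63  66  65  67  65  63  59  67  64]
 [118 118 117 121  88  54  56  56  58  76  67  68  67]
 [120 118 120 117 119 118 117 122  88  70  66  69  66]]
lock 60 (382.0, 233.5) 2.5000998973846436 [462.1 -47.9  62. ] 5.447465372741769
lock 70 (378.8999938964844, 229.10000610351562)
[... 726 characters left out ...]
7.0]]
150 seat corner [502.9 206.3 150. ] [[128.0, 302.0]] right [776. -63. 150.] [[458.0, 346.0]] edge [586.1  78.1 150. ] [[242.0, 332.0]]
200 seat corner [499.3 199.4 200. ] [[125.0, 267.0]] right [757. -54. 200.] [[446.0, 306.0]] edge [577.7  78.7 200. ] [[237.0, 294.0]]
300 legtip [529.6 271.9 300. ] [[118.0, 159.0]] [576.  214.4 300. ] [[176.0, 167.0]]
400 legtip [517.2 246.3 400. ] [[112.0, 75.0]] [557.1 196.8 400. ] [[166.0, 81.0]]
500 legtip [504.7 220.7 500. ] [[105.0, -25.0]] [538.2 179.2 500. ] [[154.0, -22.0]]
600 legtip [492.2 195.1 600. ] [[96.0, -147.0]] [519.2 161.6 600. ] [[140.0, -147.0]]
700 legtip [479.8 169.4 700. ] [[84.0, -298.0]] [500.3 144.  700. ] [[122.0, -301.0]]
```

The pan fits as 113.6 × 189 mm, centred at (480,74) with a yaw of 54.3°. The selector and knob positions predicted from that agree with the measured ones to about 2 mm. The seat rim stays about 100 mm from the knob, and the leg end is at roughly (495,200,580). I'll go to the selector first, staying at a small radius.

```bash
python3 -m jog '{"jaw":[50,50,50,50,50,50,50,50,50,50],"slide":[[-0.66,-0.75,0.21],[-0.66,-0.75,0.21],[-0.66,-0.75,0.21],[-0.66,-0.75,0.21],[-0.66,-0.75,0.21],[-0.66,-0.75,0.21],[-0.66,-0.75,0.21],[-0.66,-0.75,0.21],[-0.66,-0.75,0.21],[-0.66,-0.75,0.21]],"spin":[0,0,0,0,0,0,0,0,0,0]}' 20
python3 -m jog '{"jaw":[50,50,50,50,50,50,50,50,50,50],"slide":[[-0.82,-0.61,0.07],[-0.82,-0.61,0.07],[-0.82,-0.61,0.07],[-0.82,-0.61,0.07],[-0.82,-0.61,0.07],[-0.82,-0.61,0.07],[-0.82,-0.61,0.07],[-0.82,-0.61,0.07],[-0.82,-0.61,0.07],[-0.82,-0.61,0.07]],"spin":[0,0,0,0,0,0,0,0,0,0]}'
python3 -m jog '{"jaw":[50,50,50,50,50,50,50,50,50,50],"slide":[[0,0,0],[0,0,0],[0,0,0],[0,0,0],[0,0,0],[0,0,0],[0,0,0],[0,0,0],[0,0,0],[0,0,0]],"spin":[1,1,1,1,1,1,1,1,1,1]}'
python3 -m jog '{"jaw":[50,50,50,50],"slide":[[0,0,0],[0,0,0],[0,0,0],[0,0,0]],"spin":[1,1,0.5,0]}'
cat >> h.py <<'E'
def to(x,y,z=None,yaw=None):
    s=env.state(); p=s['ee_pos']; r=np.radians(s['ee_rot'][2]); d=np.array([x,y])-p[:2]
    print('pos',p.round(1),'rpy',s['ee_rot'].round(1),'f',s['force'].round(1),'w',round(s['gripper_width'],1),'t',round(s['time_s'],2))
    print('mm tool x %.1f y %.1f z %.1f'%(np.cos(r)*d[0]+np.sin(r)*d[1],np.sin(r)*d[0]-np.cos(r)*d[1],0 if z is None else p[2]-z), 'spin units', None if yaw is None else round(((s['ee_rot'][2]-yaw+180)%360-180)/8,2))
E
python3 - <<'E'
from h import *
to(472,-42,130,54.3)
im,m=snap('wrist','w1'); 
print(proj(m,[[472.4,-43,72],[472,-41,72],[589.9,-38.7,69]]))
E
```

```text
time_s: 1.15
ee_pos: [329.8, 228.9, 150.6]
ee_rot: [180.0, 0.0, 154.4]
force: [0.1, -0.4, 0.0]
gripper_width: 49.9
gripper_force: 0.0
time_s: 2.15
ee_pos: [472.9, -42.4, 129.7]
ee_rot: [180.0, -0.0, 154.4]
force: [0.0, 0.1, 1.0]
gripper_width: 50.0
gripper_force: 0.0
time_s: 3.15
ee_pos: [472.3, -41.2, 129.7]
ee_rot: [-180.0, -0.0, 74.1]
force: [-0.1, -0.5, 0.0]
gripper_width: 50.0
gripper_force: 0.0
time_s: 3.55
ee_pos: [472.4, -41.2, 129.8]
ee_rot: [-180.0, 0.0, 54.4]
force: [-0.3, -0.3, -0.2]
gripper_width: 49.6
gripper_force: 0.0
pos [472.4 -41.2 129.8] rpy [-180.     0.    54.4] f [-0.3 -0.3 -0.2] w 49.6 t 3.55
mm tool x -0.9 y 0.1 z -0.2 spin units 0.01
[[324.9801513  214.12365192]
 [323.09942286 212.46926158]
 [451.54985627 120.88775509]]
```

View pics/w1.png

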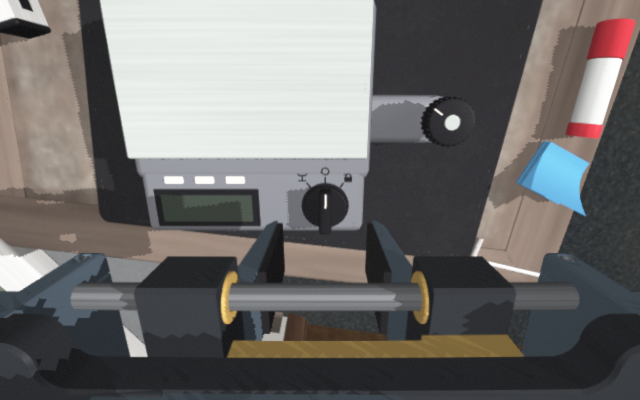

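Wrist view: the bar top is at (325,214), exactly where predicted for (472.4,-43,72), with the pointer at the ring. The knob is at (452,122) against a prediction of (451.5,121). The pose is confirmed, so I'll grip the bar.

```bash
python3 -m jog '{"jaw":[50,50,50,50,50,20,8,0,0,0],"slide":[[-0.05,0.035,0.5],[0,0,0.5],[0,0,0.5],[0,0,0.5],[0,0,0.35],[0,0,0],[0,0,0],[0,0,0],[0,0,0],[0,0,0]],"spin":[0,0,0,0,0,0,0,0,0,0]}' 20
python3 -m jog '{"jaw":[0,0,0,0,0,0,0,0,0,0],"slide":[[0,0,0],[0,0,0],[0,0,0],[0,0,0],[0,0,0],[0,0,0],[0,0,0],[0,0,0],[0,0,0],[0,0,0]],"spin":[0,0,0,0.7,0.7,0.7,0.7,0.7,0.7,0.6]}'
```

```text
time_s: 4.6
ee_pos: [472.8, -43.0, 59.9]
ee_rot: [180.0, -0.0, 54.4]
force: [-3.4, 3.5, 1.4]
gripper_width: 12.9
gripper_force: 2.9
time_s: 5.6
ee_pos: [471.6, -42.2, 59.8]
ee_rot: [-179.9, 0.1, 15.8]
force: [-3.6, 4.4, 6.2]
gripper_width: 10.5
gripper_force: 20.0
```

```bash
python3 -m jog '{"jaw":[0,0,0,50,50,50,50,50,50,50],"slide":[[0,0,0],[0,0,0],[0,0,0],[0,0,0],[0,0,0],[0,0,0],[0,0,-0.7],[0,0,-0.8],[0,0,-0.8],[0,0,0]],"spin":[0.2,0,0,0,0,0,0,0,0,0]}'
python3 - <<'E'
from h import *
to(380.2,296.6,130,67.3)
a,_=snap('wrist','w2'); b,_=snap('top','top2')
c=cv2.resize(b[160:300,180:400],None,fx=2.85,fy=2.85,interpolation=2)
cv2.imwrite('pics/v2.png',cv2.resize(a,(640,400))[:260])
E
```

```text
time_s: 6.6
ee_pos: [475.1, -43.5, 131.3]
ee_rot: [179.8, -0.4, 14.4]
force: [0.3, 0.3, -0.6]
gripper_width: 50.5
gripper_force: 0.0
pos [475.1 -43.5 131.3] rpy [179.8  -0.4  14.4] f [ 0.3  0.3 -0.6] w 50.5 t 6.6
mm tool x -7.3 y -353.0 z 1.3 spin units -6.61
```

View pics/v2.png

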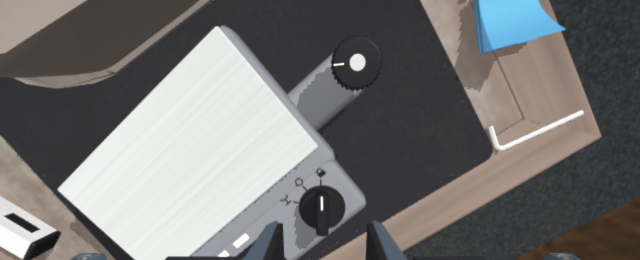

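The pointer is now at the padlock, px (322,203). Next is the level.

```bash
python3 -m jog '{"jaw":[50,50,50,50,50,50],"slide":[[-0.31,-0.9,0],[-0.31,-0.9,0],[-0.31,-0.9,0],[-0.31,-0.9,0],[-0.31,-0.9,0],[-0.31,-0.9,0]],"spin":[0,0,0,0,0,0]}'
python3 -m jog '{"jaw":[50,50,50,50,50,50,50],"slide":[[0.23,-0.91,0],[0.23,-0.91,0],[0.23,-0.91,0],[0.23,-0.91,0],[0.23,-0.91,0],[0.23,-0.91,0],[0.23,-0.91,0]],"spin":[0,0,0,0,0,0,0]}'
python3 -m jog '{"jaw":[50,50,50,50,50,50,50,50],"slide":[[0,0,0],[0,0,0],[0,0,0],[0,0,0],[0,0,0],[0,0,0],[0,0,0],[0,0,0]],"spin":[-0.95,-0.95,-0.95,-0.95,-0.95,-0.95,-0.95,0]}'
python3 - <<'E'
from h import *
to(380.2,296.6,6,67.3)
im,m=snap('wrist','w3'); hsv=cv2.cvtColor(im,cv2.COLOR_BGR2HSV)
g=cv2.inRange(hsv,(30,100,80),(50,255,255)); c=max(cv2.findContours(g,0,1)[0],key=cv2.contourArea)
r=cv2.minAreaRect(onz(m,c.reshape(-1,2),30)[:,:2].astype(np.float32)); print(r,proj(m,[380.2,296.6,31]))
E
```

```text
time_s: 7.3
ee_pos: [376.6, 100.5, 127.1]
ee_rot: [-180.0, 0.2, 14.4]
force: [-1.3, 0.0, -0.0]
gripper_width: 50.1
gripper_force: 0.0
time_s: 8.0
ee_pos: [376.6, 297.6, 126.8]
ee_rot: [179.9, 0.2, 14.4]
force: [0.3, 0.1, -0.4]
gripper_width: 50.3
gripper_force: 0.0
time_s: 8.8
ee_pos: [376.8, 296.5, 127.0]
ee_rot: [-179.9, 0.1, 67.6]
force: [0.1, 0.4, -0.2]
gripper_width: 50.0
gripper_force: 0.0
pos [376.8 296.5 127. ] rpy [-1.799e+02  1.000e-01  6.760e+01] f [ 0.1  0.4 -0.2] w 50.0 t 8.8
mm tool x 1.4 y 3.1 z 121.0 spin units 0.04
((378.42510986328125, 296.84698486328125), (54.41625213623047, 12.197702407836914), 67.0009994506836) [[327.72767321 196.16322118]]
```

View pics/w3.png

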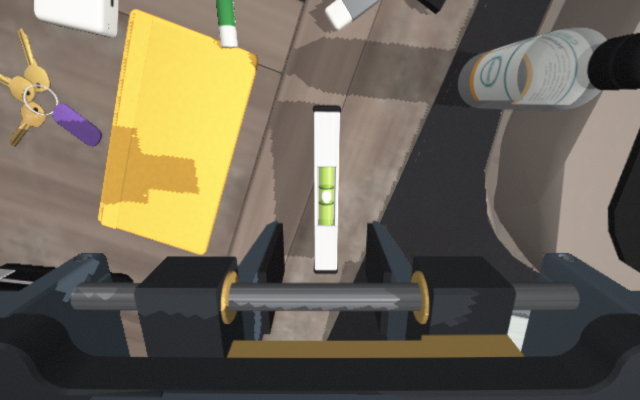

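Wrist view: the level runs from (327,107) to (326,271), midway between the fingers, with the vial at (327,196). The bottle is clear to the right. Lower and grip.

```bash
python3 -m jog '{"jaw":[50,50,50,50,50,50,50,20,10,10],"slide":[[0.03,0.07,0.8],[0,0,0.8],[0,0,0.8],[0,0,0.8],[0,0,0.6],[0,0,0.3],[0,0,0],[0,0,0],[0,0,0],[0,0,0]],"spin":[0,0,0,0,0,0,0,0,0,0]}' 25
python3 -m jog '{"jaw":[0,0,0,0,0],"slide":[[0,0,0],[0,0,0],[0,0,-0.3],[0,0,-0.5],[0,0,-0.5]],"spin":[0,0,0,0,0]}'
python3 -m jog '{"jaw":[0,0,0,0],"slide":[[0,0,-0.7],[0,0,-0.7],[0,0,-0.7],[0,0,-0.3]],"spin":[0,0,0,0]}'
python3 - <<'E'
from h import *
to(378,115)
E
```

```text
time_s: 9.85
ee_pos: [380.3, 297.5, 6.3]
ee_rot: [179.9, -0.1, 67.6]
force: [-0.3, -0.5, -0.7]
gripper_width: 29.0
gripper_force: 0.0
time_s: 10.35
ee_pos: [379.5, 296.8, 44.9]
ee_rot: [-180.0, 0.0, 67.6]
force: [-0.4, 0.2, -1.6]
gripper_width: 22.0
gripper_force: 25.0
time_s: 10.75
ee_pos: [380.6, 297.6, 118.5]
ee_rot: [179.9, -0.2, 67.6]
force: [0.3, -0.1, -2.4]
gripper_width: 21.7
gripper_force: 25.0
pos [380.6 297.6 118.5] rpy [179.9  -0.2  67.6] f [ 0.3 -0.1 -2.4] w 21.7 t 10.75
mm tool x -169.8 y 67.2 z 0.0 spin units None
```

```bash
python3 -m jog '{"jaw":[0,0,0,0,0,0],"slide":[[-0.94,0.37,0],[-0.94,0.37,0],[-0.94,0.37,0],[-0.94,0.37,0],[-0.94,0.37,0],[-0.94,0.37,0]],"spin":[0,0,0,0,0,0]}'
python3 -m jog '{"jaw":[0,0,0,0,0,0,0,0,0,0],"slide":[[0,0,0],[0,0,0],[0,0,0],[0,0,0],[0,0,0],[0,0,0],[0,0,0],[0,0,0],[0,0,0],[0,0,0]],"spin":[-0.96,-0.96,-0.96,-0.96,-0.96,-0.96,-0.96,-0.96,-0.96,-0.96]}'
python3 - <<'E'
from h import *
to(480.3,74.4,70,144.3)
E
```

```text
time_s: 11.35
ee_pos: [376.2, 114.0, 116.1]
ee_rot: [-180.0, 0.0, 67.6]
force: [0.7, -0.2, -2.0]
gripper_width: 22.0
gripper_force: 25.0
time_s: 12.35
ee_pos: [376.3, 115.1, 116.1]
ee_rot: [-179.9, -0.0, 144.7]
force: [-0.1, 0.6, -1.1]
gripper_width: 22.0
gripper_force: 25.0
pos [376.3 115.1 116.1] rpy [-179.9   -0.   144.7] f [-0.1  0.6 -1.1] w 22.0 t 12.35
mm tool x -108.4 y 26.8 z 46.1 spin units 0.05
```

```bash
python3 -m jog '{"jaw":[0,0,0,0,0,0],"slide":[[-0.72,0.18,0],[-0.72,0.18,0],[-0.72,0.18,0],[-0.72,0.18,0],[-0.72,0.18,0],[0,0,0]],"spin":[0.05,0,0,0,0,0]}'
python3 -m jog '{"jaw":[0,0,0,0,0,0],"slide":[[0,0,0.3],[0,0,0.3],[0,0,0.3],[0,0,0.2],[0,0,0.1],[0,0,0]],"spin":[0,0,0,0,0,0]}'
python3 - <<'E'
from h import *
to(480.3,74.4,70,144.3)
E
```

```text
time_s: 12.95
ee_pos: [482.5, 73.0, 116.1]
ee_rot: [180.0, 0.1, 143.9]
force: [-1.0, 0.3, -1.6]
gripper_width: 22.0
gripper_force: 25.0
time_s: 13.55
ee_pos: [479.7, 73.9, 80.0]
ee_rot: [-180.0, -0.0, 144.0]
force: [0.3, -0.0, -1.9]
gripper_width: 21.7
gripper_force: 25.0
pos [479.7  73.9  80. ] rpy [-180.   -0.  144.] f [ 0.3 -0.  -1.9] w 21.7 t 13.55
mm tool x -0.2 y 0.7 z 10.0 spin units -0.04
```

```bash
for i in 1; do python3 -m jog '{"jaw":[0,0,0,0,0],"slide":[[0,0,0.1],[0,0,0.1],[0,0,0.1],[0,0,0],[0,0,0]],"spin":[0,0,0,0,0]}'; done
python3 -m jog '{"jaw":[0,0,0,0],"slide":[[0,0,0.05],[0,0,0.05],[0,0,0],[0,0,0]],"spin":[0,0,0,0]}'
```

```text
time_s: 14.05
ee_pos: [480.2, 73.8, 71.4]
ee_rot: [180.0, -0.0, 144.0]
force: [0.3, 0.6, -1.6]
gripper_width: 21.4
gripper_force: 25.0
time_s: 14.45
ee_pos: [480.1, 73.8, 68.4]
ee_rot: [180.0, -0.0, 144.0]
force: [0.0, 0.0, -2.7]
gripper_width: 22.0
gripper_force: 25.0
```

```bash
python3 -m jog '{"jaw":[0,0,0,0],"slide":[[0,0,0.04],[0,0,0.04],[0,0,0],[0,0,0]],"spin":[0,0,0,0]}'
python3 -m jog '{"jaw":[0,0,0],"slide":[[0,0,0.03],[0,0,0],[0,0,0]],"spin":[0,0,0]}'
```

```text
time_s: 14.85
ee_pos: [480.5, 73.8, 67.4]
ee_rot: [180.0, 0.0, 144.0]
force: [-2.6, -0.3, 8.5]
gripper_width: 21.8
gripper_force: 25.0
time_s: 15.15
ee_pos: [480.5, 73.8, 67.4]
ee_rot: [179.9, 0.1, 144.0]
force: [-3.6, -1.5, 16.0]
gripper_width: 21.7
gripper_force: 25.0
```

```bash
python3 -m jog '{"jaw":[0,0,35,35,35,35,35,35,35,35],"slide":[[0,0,-0.03],[0,0,-0.02],[0,0,0],[0,0,0],[0,0,0],[0,0,-0.3],[0,0,-0.6],[0,0,-0.6],[0,0,-0.6],[0,0,0]],"spin":[0,0,0,0,0,0,0,0,0,0]}'
python3 - <<'E'
from h import *
to(589.9,-38.7,130)
im,m=snap('wrist','w4')
print(proj(m,[[480.3,74.4,93],[589.9,-38.7,69]]))
E
```

```text
time_s: 16.15
ee_pos: [482.1, 74.1, 132.2]
ee_rot: [179.8, 0.2, 144.0]
force: [0.8, -0.0, -0.3]
gripper_width: 35.1
gripper_force: 0.0
pos [482.1  74.1 132.2] rpy [179.8   0.2 144. ] f [ 0.8 -0.  -0.3] w 35.1 t 16.15
mm tool x -153.5 y -27.9 z 2.2 spin units None
[[325.10146315 219.63132217]
 [296.73723382 360.65840543]]
```

View pics/w4.png

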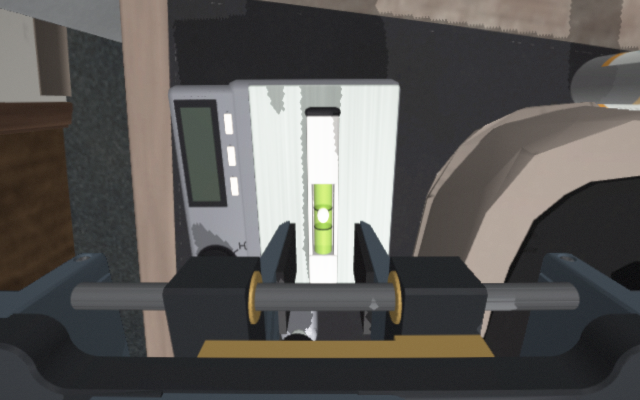

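Wrist view: the level stands centred along the pan's long side, with the vial at (324,219) and the bubble at (323,215). I'll move over the knob while it settles.

```bash
python3 -m jog '{"jaw":[55,55,55,55,55,55,55,55],"slide":[[-0.85,-0.155,0],[-0.85,-0.155,0],[-0.85,-0.155,0],[-0.85,-0.155,0],[-0.85,-0.155,0],[-0.85,-0.155,0],[0,0,0],[0,0,0]],"spin":[0,0,0,0,0,0,0,0]}'
python3 -m jog '{"jaw":[55,55,55,55,55,55,55,55],"slide":[[0,0,0],[0,0,0],[0,0,0],[0,0,0],[0,0,0],[0,0,0],[0,0,0],[0,0,0]],"spin":[0,0,0,0,0,0,0,0]}'
cat >> h.py <<'E'
def bub(n,f):
    im,m=snap(n,f); hsv=cv2.cvtColor(im,cv2.COLOR_BGR2HSV)
    c=proj(m,[480.3,74.4,88])[0].astype(int); x0,y0=max(c[0]-50,0),max(c[1]-50,0)
    cr=im[y0:y0+100,x0:x0+100]; return im,m,cr,(x0,y0)
E
python3 - <<'E'
from h import *
to(589.9,-38.7,55)
im,m,a,o=bub('top','t5'); im2,m2,b,o2=bub('scene','s5')
cv2.imwrite('pics/b5.png',np.hstack([cv2.resize(a[20:80,20:80],(400,400),interpolation=2),cv2.resize(b[20:80,20:80],(400,400),interpolation=2)])); print(o,o2)
E
```

```text
time_s: 17.0
ee_pos: [586.7, -38.7, 128.3]
ee_rot: [-179.9, -0.2, 143.9]
force: [0.6, 0.3, -0.8]
gripper_width: 54.9
gripper_force: 0.0
time_s: 17.8
ee_pos: [587.6, -38.7, 129.6]
ee_rot: [180.0, -0.0, 144.0]
force: [0.5, -0.3, -0.4]
gripper_width: 54.8
gripper_force: 0.0
pos [587.6 -38.7 129.6] rpy [180.  -0. 144.] f [ 0.5 -0.3 -0.4] w 54.8 t 17.8
mm tool x -1.9 y 1.4 z 74.6 spin units None
(np.int64(276), np.int64(175)) (np.int64(257), np.int64(142))
```

View pics/b5.png

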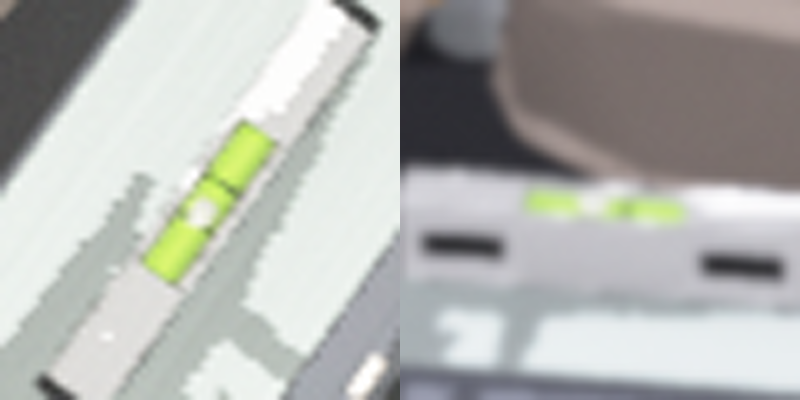

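Left crop: the vial's middle is at (210,200) and the bubble at (203,210). The bubble is therefore about 3.9 mm from the middle, away from the foot, so the knob needs about 1 rad clockwise.

```bash
python3 -m jog '{"jaw":[55,55,55,55,55,55,0,0,0,0],"slide":[[-0.06,0.04,0.5],[0,0,0.5],[0,0,0.5],[0,0,0.5],[0,0,0.45],[0,0,0],[0,0,0],[0,0,0],[0,0,0],[0,0,0]],"spin":[0,0,0,0,0,0,0,0,0,0]}' 20
cat >> h.py <<'E'
def bubble(f):
    im,m=snap('top',f); hsv=cv2.cvtColor(im,cv2.COLOR_BGR2HSV)
    u=np.array([-0.812,0.583,0]); cs=proj(m,[480.3,74.4,88])[0]
    g=cv2.inRange(hsv,(28,90,60),(55,255,255)); k=np.zeros_like(g); x,y=cs.astype(int); k[y-20:y+20,x-20:x+20]=g[y-20:y+20,x-20:x+20]
    pts=onz(m,np.argwhere(k)[:,::-1],88)[:,:2]; s=(pts-[480.3,74.4])@u[:2]; l=(pts-[480.3,74.4])@[0.583,0.812]
    lo,hi=s.min(),s.max(); mid=(lo+hi)/2; lm=np.median(l)
    t=np.arange(-28,28.1,0.5); acc=0
    for dl in(-2,-1,0,1,2):
        P=np.array([480.3,74.4,88])+np.outer(mid+t,u)+np.array([.583,.812,0])*(lm+dl)
        q=proj(m,P).astype(np.float32); acc=acc+cv2.remap(hsv[:,:,1],q[:,:1],q[:,1:],cv2.INTER_LINEAR)[:,0].astype(float)
    acc/=5; w=np.clip(140-acc,0,None)*(abs(t)<20)
    print('extent',round(hi-lo,1),'mid',round(mid,1),'lat',round(lm,1),'bubble (+ away from foot)',round((w*t).sum()/w.sum(),2)); print(acc[::4].round(0).astype(int))
E
python3 - <<'E'
from h import *
bubble('t6'); to(589.9,-38.7)
E
```

```text
time_s: 18.9
ee_pos: [590.5, -38.6, 57.0]
ee_rot: [179.9, 0.1, 144.0]
force: [1.1, 0.2, 0.7]
gripper_width: 34.2
gripper_force: 20.0
extent 54.5 mid -1.1 lat -1.1 bubble (+ away from foot) 2.75
[ 72 124 124 125 124 124 124 125 124 127 126 130 122  75  14   1   0   1
  20  85 121 125 124 124 123 125 124 110  46]
pos [590.5 -38.6  57. ] rpy [1.799e+02 1.000e-01 1.440e+02] f [0.5 0.9 1.9] w 34.1 t 18.95
mm tool x 0.4 y -0.4 z 0.0 spin units None
```

```bash
sed -i 's/w=np.clip(140-acc,0,None)/w=np.clip(105-acc,0,None)/; s/print(acc\[::4\].*$/pass/' h.py
python3 -m jog '{"jaw":[0,0,0,0,0,0,0,0,0,0],"slide":[[0,0,0],[0,0,0],[0,0,0],[0,0,0],[0,0,0],[0,0,0],[0,0,0],[0,0,0],[0,0,0],[0,0,0]],"spin":[0.75,0.75,0.75,0.75,0.75,0.75,0.75,0.75,0.75,0.75]}'
python3 -m jog '{"jaw":[0,0,0,0,0,0,0,0,0,0],"slide":[[0,0,0],[0,0,0],[0,0,0],[0,0,0],[0,0,0],[0,0,0],[0,0,0],[0,0,0],[0,0,0],[0,0,0]],"spin":[0,0,0,0,0,0,0,0,0,0]}'
python3 -m jog '{"jaw":[0,0,0,0,0,0,0,0,0,0],"slide":[[0,0,0],[0,0,0],[0,0,0],[0,0,0],[0,0,0],[0,0,0],[0,0,0],[0,0,0],[0,0,0],[0,0,0]],"spin":[0,0,0,0,0,0,0,0,0,0]}'
python3 - <<'E'
from h import *
bubble('t7'); to(589.9,-38.7)
E
```

```text
time_s: 19.95
ee_pos: [589.3, -38.9, 57.0]
ee_rot: [-180.0, 0.0, 83.8]
force: [-1.7, -0.4, 4.9]
gripper_width: 34.4
gripper_force: 20.0
time_s: 20.95
ee_pos: [589.3, -38.9, 57.0]
ee_rot: [-180.0, 0.0, 84.1]
force: [-2.1, 0.5, 6.2]
gripper_width: 34.2
gripper_force: 20.0
time_s: 21.95
ee_pos: [589.3, -38.9, 57.0]
ee_rot: [-180.0, 0.0, 84.1]
force: [-2.5, -0.5, 5.2]
gripper_width: 34.1
gripper_force: 20.0
extent 54.5 mid -0.5 lat -1.1 bubble (+ away from foot) 0.07
pos [589.3 -38.9  56.9] rpy [-180.     0.    84.1] f [-1.7 -0.9  5.5] w 34.3 t 22.0
mm tool x 0.3 y 0.6 z 0.0 spin units None
```

```bash
python3 -m jog '{"jaw":[55,55,55,55,55,55,55,55,55,55],"slide":[[0,0,0],[0,0,0],[0,0,0],[0,0,-0.4],[0,0,-0.8],[0,0,-0.8],[0,0,-0.8],[0,0,0],[0,0,0],[0,0,0]],"spin":[0,0,0,0,0,0,0,0.7,0.8,0.75]}' 20
python3 -m jog '{"jaw":[91,91,91,91,91,91,91],"slide":[[0,0,0],[0,0,0],[0,0,0],[0,0,0],[0,0,0],[0,0,0],[0,0,0]],"spin":[0.7,0.75,0,0,0,0,0]}'
python3 - <<'E'
from h import *
bubble('t8'); to(480.3,73.3,100,54.3)
E
```

```text
time_s: 23.0
ee_pos: [590.0, -38.8, 141.3]
ee_rot: [179.9, -0.0, 65.8]
force: [0.2, 0.1, -0.4]
gripper_width: 54.7
gripper_force: 0.0
time_s: 23.7
ee_pos: [589.7, -38.8, 140.2]
ee_rot: [-180.0, -0.0, 54.4]
force: [-1.2, -0.5, 0.7]
gripper_width: 91.3
gripper_force: 0.0
extent 55.0 mid -0.8 lat -1.2 bubble (+ away from foot) 0.25
pos [589.7 -38.8 140.1] rpy [-180.    -0.    54.4] f [ 1.6  0.3 -1.1] w 90.6 t 23.75
mm tool x 27.5 y -154.2 z 40.1 spin units 0.02
```

```bash
python3 -m jog '{"jaw":[91,91,91,91,91,91,91],"slide":[[0.153,-0.857,0],[0.153,-0.857,0],[0.153,-0.857,0],[0.153,-0.857,0],[0.153,-0.857,0],[0.153,-0.857,0],[0,0,0]],"spin":[0,0,0,0,0,0,0]}'
python3 -m jog '{"jaw":[91,91,91,91,91],"slide":[[0,0,0.5],[0,0,0.5],[0,0,0.2],[0,0,0],[0,0,0]],"spin":[0,0,0,0,0]}'
python3 - <<'E'
from h import *
to(480.3,73.3,100,54.3)
E
```

```text
time_s: 24.45
ee_pos: [478.0, 74.9, 140.2]
ee_rot: [-179.9, 0.0, 54.6]
force: [-0.1, -0.2, -0.4]
gripper_width: 91.2
gripper_force: 0.0
time_s: 24.95
ee_pos: [481.0, 73.2, 104.5]
ee_rot: [180.0, -0.0, 54.4]
force: [0.3, -0.1, 0.2]
gripper_width: 91.0
gripper_force: 0.0
pos [481.   73.2 104.5] rpy [180.   -0.   54.4] f [ 0.3 -0.1  0.2] w 91.0 t 24.95
mm tool x -0.3 y -0.6 z 4.5 spin units 0.01
```

```bash
python3 -m jog '{"jaw":[91,91,91,91,91],"slide":[[0,0,0.1],[0,0,0.1],[0,0,0.08],[0,0,0],[0,0,0]],"spin":[0,0,0,0,0]}'
python3 -m jog '{"jaw":[91,91,91,91,91],"slide":[[0,0,0.04],[0,0,0.03],[0,0,0],[0,0,0],[0,0,0]],"spin":[0,0,0,0,0]}'
```

```text
time_s: 25.45
ee_pos: [480.3, 73.4, 95.7]
ee_rot: [-180.0, -0.0, 54.4]
force: [-0.0, -0.3, -0.3]
gripper_width: 91.0
gripper_force: 0.0
time_s: 25.95
ee_pos: [480.3, 73.4, 93.7]
ee_rot: [180.0, -0.0, 54.4]
force: [-0.2, -1.6, -0.5]
gripper_width: 90.7
gripper_force: 0.0
```

```bash
python3 -m jog '{"jaw":[91,91,91,91],"slide":[[0,0,0.03],[0,0,0],[0,0,0],[0,0,0]],"spin":[0,0,0,0]}'
python3 -m jog '{"jaw":[91,91,91,91],"slide":[[0,0,0.03],[0,0,0],[0,0,0],[0,0,0]],"spin":[0,0,0,0]}'
```

```text
time_s: 26.35
ee_pos: [480.5, 73.5, 93.1]
ee_rot: [180.0, -0.0, 54.4]
force: [-0.9, 0.7, 4.5]
gripper_width: 91.1
gripper_force: 2.4
time_s: 26.75
ee_pos: [480.5, 73.5, 92.9]
ee_rot: [180.0, -0.0, 54.4]
force: [-1.8, -0.9, 10.1]
gripper_width: 91.1
gripper_force: 5.3
```

```bash
python3 -m jog '{"jaw":[91,91,91,91,91,91,91,91,91,91],"slide":[[0,0,0],[0,0,0],[0,0,0],[0,0,0],[0,0,0],[0,0,0],[0,0,0],[0,0,0],[0,0,0],[0,0,0]],"spin":[0,0,0,0,0,0,0,0,0,0]}'
python3 - <<'E'
from h import *
im,m,b,o=bub('scene','s9'); t,_,a,_=bub('top','t9'); cv2.imwrite('pics/v9.png',np.hstack([cv2.resize(a,(400,400),interpolation=2),cv2.resize(b,(400,400),interpolation=2)])); s=env.state(); print(s['force'],s['gripper_force'],s['ee_pos'])
E
```

```text
time_s: 27.75
ee_pos: [480.5, 73.5, 92.9]
ee_rot: [180.0, -0.0, 54.4]
force: [-2.6, -0.3, 9.5]
gripper_width: 91.2
gripper_force: 5.3
[-1.96785918 -0.26887934 11.02922986] 5.277190899651032 [480.49805783  73.44939821  92.91656055]
```

View pics/v9.png

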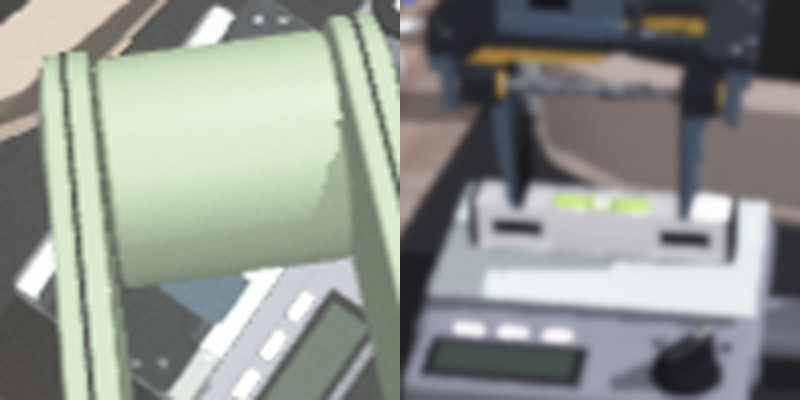

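Scene crop: both fingertips rest on the flat metal either side of the window. The bubble at (602,201) is centred in the vial (555–650), and the push is steady at about 10 N.

```bash
python3 -c "
from workcell import env
print(env.job_done())"
```

```text
the job is handed in; nothing more can be done
None
```

I handed the job in with the pan locked, the level upright along the pan with its bubble centred, and the arm holding a steady push of about 10 N at 28 s; no verdict came back.

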